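Swing the serving board round its post and square it against the rail

TASK

Square up the serving board at the packing place: push it until its notch bears on the steel post, then, keeping the post in the notch, swing the board round the post until its notched edge lies flush along the rubber-faced rail. Press it home against the rail for a moment so that you feel it bear (firmly, 5 N or more, but never a hard shove), then let go and leave it flat and square there; leave the other things on the counter where they are.

Things in the scene. Friction and masses are not known exactly. Their poses are not given: they have to be found in the camera images.
- serving_board: Loose serving board: light wood, two dark stripes, 200 x 95 x 20 mm, flat on the counter, 0.3 to 0.65 kg. Origin at counter height in the middle of its notch, where the post's axis belongs; length along x, width along y: the wood spans x -40 to +160 mm, y -85 (plain long edge, to push on) to +10 mm (notched edge). Starts 35 to 60 mm short of the post, 0.75 to 1.05 rad clockwise (from above) of square.
- notch_floor (a point): Middle of the bottom of the notch, at counter height, 10 mm in from the board's origin along its -y. The notch is 23 mm wide and 20 mm deep, open at the notched edge; its two lips are rounded (10 mm radius), so the mouth widens to about 43 mm. Wood, post and rail rub (friction about 0.6): a lip can wedge on the post short of flush until the push is eased along the edge towards the board's far (+x) end.
- pivot_post: Fixed pivot post: upright steel pin 16 mm in diameter with a black cap 19 mm across, 44 mm high in all. Origin on its axis at counter height. It stands just left of the rail's left end, its axis 10 mm in front of the plane of the rail's face (x = -10 mm, y = 0 in the rail's frame).
- guide_rail: Fixed squaring rail, 28 mm high: aluminium bar, black front. Its front face is the plane x = 0 of its frame, from y = -35 to -165 mm; +x points behind it. Board home: notched edge along this face, board's +y along the rail's +x (board's x along the rail's -y), the post in the notch with 3.5 mm play either way along the rail and 2 mm between post and notch floor.
- till_roll: Bystander, loose: white paper roll standing on end, 53 mm across and 57 mm high, behind the rail. Origin at the centre of its underside.
- muffin: Bystander, loose: muffin, 85 mm across, 73 mm high, to the robot's right. Origin at the centre of its underside.
- bell: Bystander, loose: domed counter bell, 80 mm across, 58 mm high, to the right. Origin at the centre of its underside.
- shaker: Bystander, loose: salt shaker, 44 mm across, 90 mm high, to the right. Origin at the centre of its underside.
- stapler: Bystander, loose: red stapler 130 x 32 x 34 mm, to the left. Origin at the centre of its underside.
- ink_pad: Bystander, loose: dark blue ink pad 55 x 85 x 13 mm, to the left. Origin at the centre of its underside.

How it is judged:
On the way, in this order (a step that is already met when the one before it is completed fails the run):
1. the notch is on the post (origin of the board within 7 mm of the post's axis, board touching the post) while the board is still more than 0.45 rad from square (horizontal distance between serving_board and pivot_post below 0.007 m and angle between the y axis of serving_board and the x axis of guide_rail, either way round above 0.45 rad and contact force between serving_board and pivot_post above 0.3 N), for 0.05 s.
2. the board has swung to between 0.12 and 0.35 rad from square with the post still in the notch (within 9 mm) (horizontal distance between serving_board and pivot_post below 0.009 m and angle between the y axis of serving_board and the x axis of guide_rail, either way round between 0.12 and 0.35 rad), for 0.05 s.
3. the board is flush with the rail (within 0.05 rad), the post in the notch, and pressed against the rail with more than 4 N for 0.2 s (horizontal distance between serving_board and pivot_post below 0.007 m and angle between the y axis of serving_board and the x axis of guide_rail, either way round below 0.05 rad and contact force between serving_board and guide_rail above 4 N), for 0.2 s.
At the end, for the whole second after the job is handed in: The board lies flat (within 0.05 rad), at rest and released, square to the rail within 0.035 rad, its notched edge within 3.5 mm of the rail's face, and its origin within 6 mm of the post's axis (angle between the y axis of serving_board and the x axis of guide_rail, either way round below 0.035 rad and horizontal distance between serving_board and pivot_post below 0.006 m and x of serving_board in the frame of guide_rail between -0.0135 and -0.006 m and angle between serving_board's own z axis and vertical below 0.05 rad and height (world z) of serving_board below 0.004 m and linear speed of serving_board below 0.01 m/s and contact force between serving_board and the fingers below 0.1 N); the robot touches nothing.
It fails at once if the board is shoved against the rail or the post with more than 45 N (contact force between serving_board and guide_rail above 45 N or contact force between serving_board and pivot_post above 45 N).
It fails at once if the board is lifted or tipped (its origin more than 30 mm up, or 0.35 rad) (height (world z) of serving_board above 0.03 m or angle between serving_board's own z axis and vertical above 0.35 rad).
It fails at once if a bystander is moved more than 20 mm (distance of any of till_roll, muffin, bell, shaker, stapler, ink_pad from where it was at the start of the episode above 0.02 m).
It also fails if it takes over 54 s, if anything falls off the work surface, if the arm or the gripper's body presses on something with over 40 N, if the wrist force passes 120 N, or if a joint passes its speed limit or range.

ROBOT

A 6-joint arm with a two-finger parallel gripper is mounted at the origin on a cart in front of the work surface, level with it; the furniture and walls round the work are solid. World frame = base frame: x ahead of the robot, y to its left, z up, the work surface at z = 0. Lengths are in m, angles in rad, forces in N, time in s.
With the tool pointing down it reaches from about 0.375 to 0.9 m from the base axis. Payload 3.1 kg.
Tool frame: the origin (TCP) lies on the centre line of the jaws, within the pads' length; the fingertips stand manip.finger_overhang ahead of it and the grasp point (between the pads) lies 11 mm behind it (manip.finger_overhang is the distance from the TCP to the fingertips, in m); y points along the fingers, z is the direction in which the jaws open and shut, and the axes are right-handed (so a half turn about y gives the same grasp; the last joint's range is limited). The gripper opens to 85 mm and grips with 20 to 120 N. Pads are 22 mm wide; open, the fingers measure 114 mm over their backs; the gripper's body (76 mm by 85 mm) begins 54 mm behind the grasp point. The pads swing forward as they close: fully open they stand 13 mm farther back than shut.
Start: joints at [-1.44, 0.527, 1.433, -0, 1.181, -0.178], TCP at [0.19, -0.595, 0.239] pointing down, gripper open.
Joint ranges: [-3.08, 3.08], [-0.75, 2.2], [0.22, 2.44], [-1.43, 4.57], [0, 2.65], [-2.85, 2.85]. Speed limits (rad/s): [2.79, 2.79, 3.14, 3.14, 3.14, 3.14].

INTERFACE

Orientations are given as a unit quaternion [x, y, z, w].
In Python, from station import manip gives the robot as it stands.
- The arm moves only by the tool send_rows, never from a script. Its argument "plan" is a list of rows, each an object with "linear": the shift along the tool's x, y, z in units of 30 mm (1.0 is 30 mm), a list of three; "roll": the turn about the tool's y in units of 6 degrees (1.0 is 6 degrees). In form: [{"linear": [tx, ty, tz], "roll": roll}, ...]. A call has exactly 5 rows; each row shifts and turns the commanded pose from where the row before left it, along the tool's axes as they then stand; what a row does not reach is not made up. A row lasts 1/8 s, in which the tool goes at most 62.5 mm and 10.7 degrees, less where a joint would pass 70% of its speed; a pose out of reach is approached as far as the arm can. A call is refused whole if a number of a shift passes 1 or a number of a turn 1, either way. A call with a gripper value outside its range is refused whole. "claw" is the finger opening in mm, from 0 to 85.4, set as the call begins (left out, the last holds). The fingers move at their own pace and stop on an object; "force" is the grip in N (left out, the last holds). Time passes only in rows, so rows that do not move let the fingers close, or fill a call up. It gives the time, the measured TCP pose, the force and the opening at its end, in the units of the state.
- manip.sense(): the state, without advancing time (a new reading comes with each control period).
- manip.snapshot(name): name is "side" or "top" or "wrist"; returns the picture (384x512x3 uint8, blue, green, red); there is no depth.
- manip.get_calibration(name): a dict with "fovy" (degrees; the focal length in pixels is half the picture's height over the tangent of half this angle, whatever the lens; pixels are square), "cx", "cy" (the principal point, pixels), "cam_to_world" (4x4, takes a point from camera to world coordinates); the wrist camera has in their place "tool_from_camera" (4x4, takes a point from camera to tool coordinates, whose origin is the TCP and whose axes are the tool frame's). Camera axes: x right, y down, z forward; pixel columns grow to the right and rows downward; lengths in m; the calibration is good to about 2 mm. The wrist camera is an equidistant fisheye: a pixel r from the principal point sees the ray r / f radians off the axis. A picture is of the moment at which its call begins: read the wrist's pose just before it. get_calibration takes no time and is no camera call.
- manip.sign_off(): hands the job in, once; it reports no verdict.
Trained networks look in the newest picture that a camera, given by its name, has taken for a name from the list of things; names that differ only in an ending like _2 or _b are one class to them, and where a whole thing is asked for, a point or a joint stands for the part that bears it (a point fixed in the world has none). Each returns a list of dicts, best first, with "p" (0 to 1); they miss things now and then, are a little off and sometimes report something else, mostly with a low value. They report only what shows in the picture. A call takes as long as a camera call.
- manip.look_for(camera, query): "extent" ([left, top, right, bottom] in pixels, round what is visible of it).
The state is a dict: "t": time; "q": joint angles; "qd": joint speeds; "tau": joint torques, N m; "tcp_pos": TCP position; "tool_rot": TCP orientation; "force": force on the tool from outside, world axes, zero at the start; "ft_torque": the same for the moment, N m; "finger_gap": opening from 0.0 (shut) to 1.0 (fully open).
Only numpy, scipy, OpenCV 4.12 (cv2) and the standard library are available. Lean on these libraries where they do the work, as an engineer would, in place of code of your own. Each camera call takes 0.05 s, during which the arm holds its last target.

## Working session

There is one attempt and no reset: what is moved stays moved. The work goes in short steps, Python scripts to look and compute and a tool call to move; the robot and the scene stay as the last step left them, time stands still between calls to the robot, and variables do not carry over. Pictures are saved under pics/ and viewed, and the job is handed in when it is done.

Besides the shell and the picture viewer there is one more tool, called after "Emit:" as a command line: name --argument value ..., lists and objects as JSON in quotes. send_rows: Moves the arm, as the interface text tells. Its arguments: {"type":"object","properties":{"plan":{"type":"array"},"claw":{"type":"number"},"force":{"type":"number"}},"required":["plan"]}

```bash
ls; mkdir -p pics; python3 - <<'E'
from station import manip
import cv2,numpy as np
s=manip.sense(); print({k:np.round(v,3).tolist() for k,v in s.items()})
print(manip.finger_overhang)
for n in("side","top","wrist"):
    cv2.imwrite(f"pics/{n}0.png",manip.snapshot(n))
    c=manip.get_calibration(n); print(n,{k:np.round(v,3).tolist() for k,v in c.items()})
E
```

```text
pics
{'t': 0.0, 'q': [-1.44, 0.528, 1.434, -0.0, 1.181, -0.179], 'qd': [-0.001, 0.0, 0.001, 0.001, -0.0, -0.0], 'tau': [-0.001, -44.235, -17.803, -0.0, 0.009, -0.0], 'tcp_pos': [0.19, -0.595, 0.238], 'tool_rot': [-0.109, 0.699, -0.698, 0.109], 'force': [0.052, -0.552, 0.123], 'ft_torque': [-0.018, -0.001, 0.035], 'finger_gap': 1.004}
0.008
side {'fovy': 54.77, 'cx': 250.39, 'cy': 193.329, 'cam_to_world': [[-0.875, -0.252, 0.414, 0.168], [-0.484, 0.438, -0.757, 0.788], [0.01, -0.863, -0.505, 0.557], [0.0, 0.0, 0.0, 1.0]]}
top {'fovy': 45.694, 'cx': 255.529, 'cy': 192.626, 'cam_to_world': [[0.065, -0.976, 0.205, 0.339], [-0.998, -0.064, 0.015, 0.005], [-0.001, -0.206, -0.979, 1.309], [0.0, 0.0, 0.0, 1.0]]}
wrist {'fovy': 65.706, 'cx': 257.962, 'cy': 189.13, 'tool_from_camera': [[0.0, 0.965, 0.262, -0.066], [0.0, -0.262, 0.965, -0.135], [1.0, -0.0, -0.0, -0.0], [0.0, 0.0, 0.0, 1.0]]}
```

View pics/top0.png

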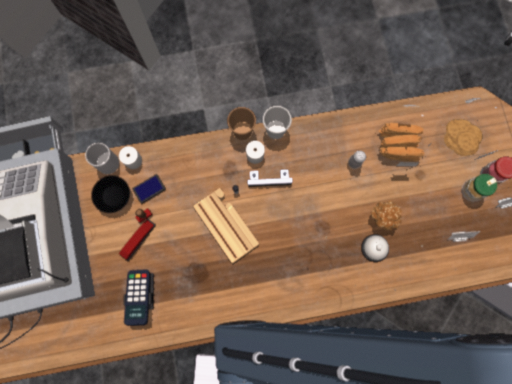

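View pics/side0.png

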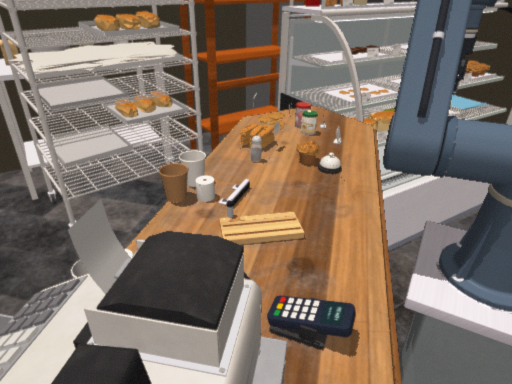

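```bash
cat > h.py <<'E'
from station import manip
import cv2,numpy as np
from scipy.spatial.transform import Rotation as R
def ray(n,uv,s=None):
    c=manip.get_calibration(n); f=192/np.tan(np.radians(c["fovy"])/2)
    d=np.array([uv[0]-c["cx"],uv[1]-c["cy"]])
    if n=="wrist":
        r=np.hypot(*d); th=r/f
        v=np.r_[np.sin(th)*d/max(r,1e-9),np.cos(th)]
        W=np.eye(4);W[:3,:3]=R.from_quat(s["tool_rot"]).as_matrix();W[:3,3]=s["tcp_pos"]
        T=W@np.array(c["tool_from_camera"])
    else:
        v=np.r_[d/f,1]; T=np.array(c["cam_to_world"])
    return T[:3,3],T[:3,:3]@v
def w(n,uv,z=0,s=None):
    o,d=ray(n,uv,s); return o+d*(z-o[2])/d[2]
def pix(n,p,s=None):
    c=manip.get_calibration(n); f=192/np.tan(np.radians(c["fovy"])/2)
    if n=="wrist":
        W=np.eye(4);W[:3,:3]=R.from_quat(s["tool_rot"]).as_matrix();W[:3,3]=s["tcp_pos"]
        T=W@np.array(c["tool_from_camera"])
    else: T=np.array(c["cam_to_world"])
    q=np.linalg.inv(T)@np.r_[p,1]; q=q[:3]
    if n=="wrist":
        r=np.hypot(q[0],q[1]); th=np.arctan2(r,q[2]); return np.array([c["cx"],c["cy"]])+f*th*q[:2]/r
    return np.array([c["cx"],c["cy"]])+f*q[:2]/q[2]
E
python3 - <<'E'
from h import *
im=cv2.imread("pics/top0.png")
x0,y0=185,125
cv2.imwrite("pics/top0z.png",cv2.resize(im[y0:y0+145,x0:x0+130],None,fx=6,fy=4*6/4,interpolation=cv2.INTER_CUBIC)[:, :][:870])
cv2.imwrite("pics/a.png",cv2.resize(im[160:270,185:305],None,fx=5,fy=5,interpolation=cv2.INTER_CUBIC))
for q in["serving_board","notch_floor","pivot_post","guide_rail","till_roll","muffin","bell","shaker","stapler","ink_pad"]:
    r=manip.look_for("top",q); print(q,[(np.round(a["extent"],1).tolist(),round(a["p"],2)) for a in r[:2]])
E
```

```text
serving_board [([192.5, 190.0, 258.0, 264.1], 0.71)]
notch_floor [([195.0, 188.7, 258.3, 261.2], 0.73)]
pivot_post [([231.9, 185.3, 240.5, 194.5], 0.59), ([247.1, 142.0, 265.7, 162.2], 0.17)]
guide_rail [([248.6, 169.2, 291.7, 188.7], 0.93)]
till_roll [([246.1, 141.8, 266.5, 164.9], 0.67)]
muffin [([374.7, 198.3, 401.7, 231.4], 0.7)]
bell [([360.8, 233.0, 386.5, 261.1], 0.65)]
shaker [([349.1, 152.0, 364.4, 168.1], 0.63)]
stapler [([117.6, 220.6, 156.9, 259.0], 0.84)]
ink_pad [([133.2, 174.0, 162.3, 207.8], 0.84)]
```

View pics/a.png

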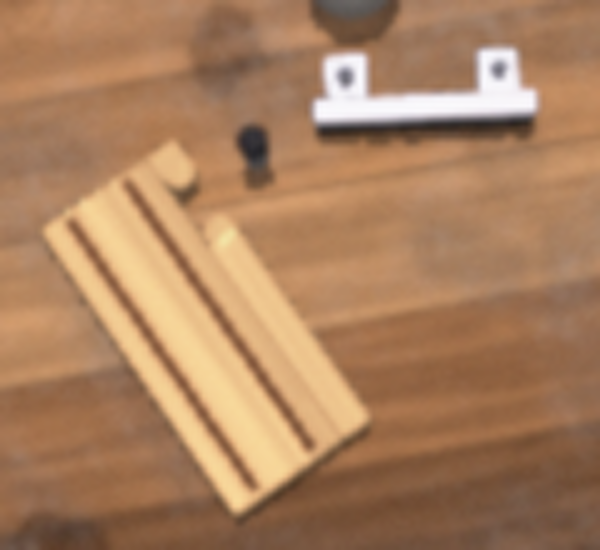

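```bash
cat > fit.py <<'E'
from h import *
P=lambda u,v:((u+.5)/5-.5+185,(v+.5)/5-.5+160)
rl=w("top",P(315,126),.028);rr=w("top",P(537,119),.028)
post=w("top",P(253,138),.044)
print("rail",rl,rr,np.linalg.norm(rl-rr),"post",post)
d=(rr-rl)[:2];d/=np.linalg.norm(d)   # rail -y
rx=np.array([-d[1],d[0]]) # board y
print("rail yaw(x axis)",np.arctan2(rx[1],rx[0]),"post in rail frame x",(post-rl)[:2]@rx, "y off left end", -(post-rl)[:2]@d)
C=[w("top",P(*p),.02)[:2] for p in[(172,140),(44,230),(238,513),(370,422)]]
M=np.array([(-.04,.01),(-.04,-.085),(.16,-.085),(.16,.01)])
C=np.array(C)
mc=M.mean(0);cc=C.mean(0)
H=(M-mc).T@(C-cc);U,S,Vt=np.linalg.svd(H);Rm=Vt.T@np.diag([1,np.linalg.det(Vt.T@U.T)])@U.T
t=cc-Rm@mc
print("board o",t,"x-yaw",np.arctan2(Rm[1,0],Rm[0,0]),"res mm",1e3*(C-(M@Rm.T+t)).round(4).tolist() if 0 else (1e3*(C-(M@Rm.T+t))).round(1).tolist())
print("rail -y yaw",np.arctan2(d[1],d[0]))
for n,e,z in[("till",(256,152),.05),("ink",(148,190),0.013),("stapler",(137,240),.034)]:print(n,w("top",e,z))
E
python3 fit.py
```

```text
rail [0.6294125  0.04892694 0.028     ] [ 0.6418716  -0.07856192  0.028     ] 0.12809620828693655 post [0.61650845 0.08308152 0.044     ]
rail yaw(x axis) 0.09741756295351178 post in rail frame x -0.009520879348928661 y off left end 0.035247740504284746
board o [0.581854   0.11220097] x-yaw -2.4632111251096553 res mm [[-1.7, 1.8], [0.3, -3.1], [2.7, -1.1], [-1.3, 2.4]]
rail -y yaw -1.4733787638413849
till [0.72253312 0.03073446 0.05      ]
ink [0.59847987 0.33759957 0.013     ]
stapler [0.44987878 0.34663534 0.034     ]
```

```bash
cat >> h.py <<'E'
def st():
    s=manip.sense(); m=R.from_quat(s["tool_rot"]).as_matrix()
    yaw=np.arctan2(m[1,2],m[0,2])  # direction of tool z
    print("t %.2f"%s["t"],"tcp",np.round(s["tcp_pos"],4),"zyaw %.3f"%yaw,"ydir",np.round(m[:,1],3),"F",np.round(s["force"],1),"gap %.2f"%s["finger_gap"],"q",np.round(s["q"],2))
    return s,m,yaw
def to(p,zyaw):
    s,m,yaw=st()
    d=m.T@(np.array(p)-s["tcp_pos"]); a=(zyaw-yaw+np.pi)%(2*np.pi)-np.pi
    print("target",np.round(p,4),"linear total units",np.round(d/.03,2),"roll total units",round(-np.degrees(a)/6,2))
E
python3 - <<'E'
from h import *
s,m,y=st();print(m.round(3))
yaw=-2.463;o=np.array([.582,.112])
ex=np.array([np.cos(yaw),np.sin(yaw)]);ey=np.array([-ex[1],ex[0]])
c=o+.08*ex-.115*ey
to(np.r_[c,.15],yaw);to(np.r_[c,.15],yaw+np.pi)
E
```

```text
t 0.65 tcp [ 0.1899 -0.5954  0.2393] zyaw -1.262 ydir [-0.  0. -1.] F [ 0.1  0.4 -1. ] gap 1.00 q [-1.44  0.53  1.43 -0.    1.18 -0.18]
[[-0.953 -0.     0.304]
 [-0.304  0.    -0.953]
 [ 0.    -1.    -0.   ]]
t 0.65 tcp [ 0.1899 -0.5954  0.2393] zyaw -1.262 ydir [-0.  0. -1.] F [ 0.1  0.4 -1. ] gap 1.00 q [-1.44  0.53  1.43 -0.    1.18 -0.18]
target [0.4475 0.1513 0.15  ] linear total units [-15.74   2.98 -21.1 ] roll total units 11.47
t 0.65 tcp [ 0.1899 -0.5954  0.2393] zyaw -1.262 ydir [-0.  0. -1.] F [ 0.1  0.4 -1. ] gap 1.00 q [-1.44  0.53  1.43 -0.    1.18 -0.18]
target [0.4475 0.1513 0.15  ] linear total units [-15.74   2.98 -21.1 ] roll total units -18.53
```

Emit:
send_rows --plan '[{"linear":[-1,0,-1],"roll":0},{"linear":[-1,0,-1],"roll":0},{"linear":[-1,0,-1],"roll":0},{"linear":[-1,0,-1],"roll":0},{"linear":[-1,0,-1],"roll":0}]'

```text
t: 1.27
tcp_pos: [0.2879, -0.4058, 0.2395]
tool_rot: [0.109, -0.698, 0.699, -0.109]
force: [0.2, -0.5, -0.4]
finger_gap: 1.002
```

Emit:
send_rows --plan '[{"linear":[-1,0,-1],"roll":0},{"linear":[-1,0,-1],"roll":0},{"linear":[-1,0,-1],"roll":0},{"linear":[-1,0,-1],"roll":0},{"linear":[-1,0,-1],"roll":0}]'

```text
t: 1.9
tcp_pos: [0.3853, -0.2174, 0.2397]
tool_rot: [0.108, -0.698, 0.699, -0.109]
force: [0.7, -0.5, -0.9]
finger_gap: 1.003
```

Emit:
send_rows --plan '[{"linear":[-0.8,0,-1],"roll":-1},{"linear":[-0.8,0,-1],"roll":-1},{"linear":[-0.8,0,-1],"roll":-1},{"linear":[-0.8,0,-1],"roll":-1},{"linear":[-0.8,0,-1],"roll":-1}]'

```text
t: 2.52
tcp_pos: [0.4147, -0.0297, 0.2396]
tool_rot: [0.287, -0.646, 0.647, -0.287]
force: [-0.2, 0.2, 0.2]
finger_gap: 1.002
```

```bash
cat > goal.py <<'E'
from h import *
yaw=-2.463;o=np.array([.582,.112])
ex=np.array([np.cos(yaw),np.sin(yaw)]);ey=np.array([-ex[1],ex[0]])
c=o+.08*ex-.130*ey
to(np.r_[c,.15],yaw+np.pi)
E
python3 goal.py
```

```text
t 2.52 tcp [ 0.4147 -0.0297  0.2396] zyaw -0.735 ydir [ 0.001 -0.    -1.   ] F [-0.2  0.2  0.2] gap 1.00 q [-0.34  0.24  1.93  0.    0.97  0.39]
target [0.4381 0.163  0.15  ] linear total units [-5.29  2.99 -3.73] roll total units -13.5
```

Emit:
send_rows --plan '[{"linear":[-0.9,0.3,-0.6],"roll":-1},{"linear":[-0.9,0.3,-0.6],"roll":-1},{"linear":[-0.9,0.3,-0.6],"roll":-1},{"linear":[-0.9,0.3,-0.6],"roll":-1},{"linear":[-0.9,0.3,-0.6],"roll":-1}]'

```text
t: 3.15
tcp_pos: [0.4051, 0.1305, 0.1943]
tool_rot: [0.444, -0.55, 0.55, -0.445]
force: [-0.3, 0.4, -0.3]
finger_gap: 0.999
```

Emit:
send_rows --plan '[{"linear":[0,0.3,0],"roll":-1},{"linear":[0,0.3,0],"roll":-1},{"linear":[0,0.3,0],"roll":-1},{"linear":[0,0.3,0],"roll":-1},{"linear":[0,0.3,0],"roll":-1}]'

```text
t: 3.78
tcp_pos: [0.4052, 0.1295, 0.1493]
tool_rot: [-0.571, 0.416, -0.416, 0.572]
force: [0.6, -0.6, 0.4]
finger_gap: 1.002
```

```bash
python3 goal.py
```

```text
t 3.77 tcp [0.4052 0.1295 0.1493] zyaw 0.312 ydir [ 0.001  0.    -1.   ] F [ 0.6 -0.6  0.4] gap 1.00 q [ 0.05  0.43  2.01  0.    0.71 -0.27]
target [0.4381 0.163  0.15  ] linear total units [-0.73 -0.02  1.39] roll total units -3.5
```

Emit:
send_rows --plan '[{"linear":[-0.35,0,0.35],"roll":-0.7},{"linear":[-0.3,0,0.35],"roll":-0.7},{"linear":[-0.1,0,0.35],"roll":-0.7},{"linear":[0.1,0,0.35],"roll":-0.7},{"linear":[0,0,0],"roll":-0.7}]'

```text
t: 4.4
tcp_pos: [0.4382, 0.1653, 0.1496]
tool_rot: [-0.637, 0.305, -0.306, 0.638]
force: [0.1, 0.7, 0.3]
finger_gap: 1.0
```

```bash
python3 - <<'E'
from h import *
exec(open("goal.py").read())
s=manip.sense(); im=manip.snapshot("wrist");cv2.imwrite("pics/w1.png",im)
im=manip.snapshot("top");cv2.imwrite("pics/t1.png",im)
import pickle;pickle.dump(s,open("s1.pkl","wb"))
E
```

```text
t 4.40 tcp [0.4382 0.1653 0.1496] zyaw 0.678 ydir [ 0.002  0.    -1.   ] F [0.1 0.7 0.3] gap 1.00 q [ 0.12  0.47  1.91 -0.    0.77 -0.56]
target [0.4381 0.163  0.15  ] linear total units [ 0.06 -0.01 -0.05] roll total units -0.0
```

View pics/w1.png

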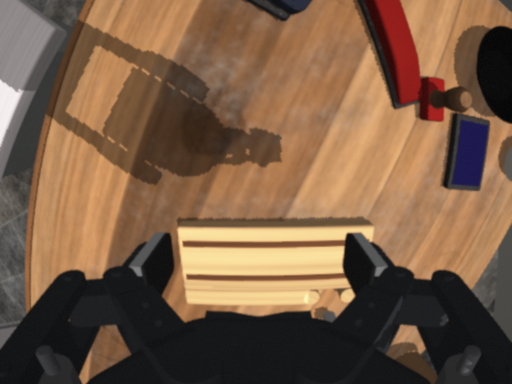

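```bash
python3 - <<'E'
from h import *
im=cv2.imread("pics/w1.png")
cv2.imwrite("pics/w1z.png",cv2.resize(im[205:325,170:390],None,fx=3.6,fy=3.6,interpolation=cv2.INTER_CUBIC))
im=cv2.imread("pics/t1.png")
cv2.imwrite("pics/t1z.png",cv2.resize(im[160:270,185:305],None,fx=5,fy=5,interpolation=cv2.INTER_CUBIC))
E
```

```text
(no output)
```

View pics/w1z.png

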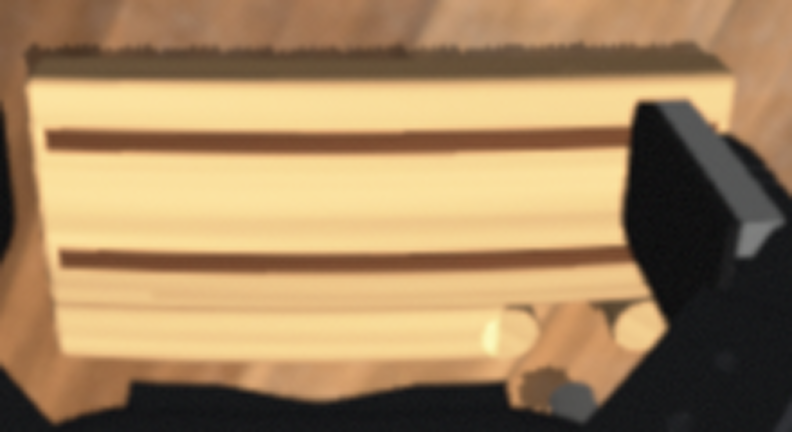

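```bash
python3 - <<'E'
from h import *
import pickle
s=pickle.load(open("s1.pkl","rb"))
P=lambda u,v:((u+.5)/3.6-.5+170,(v+.5)/3.6-.5+205)
C=np.array([w("wrist",P(*p),.02,s)[:2] for p in[(733,76),(28,80),(62,355),(516,332),(640,328)]])
M=np.array([(-.04,-.085),(.16,-.085),(.16,.01),(.0215,0),(-.0215,0)])
mc=M.mean(0);cc=C.mean(0)
H=(M-mc).T@(C-cc);U,S,Vt=np.linalg.svd(H);Rm=Vt.T@np.diag([1,np.linalg.det(Vt.T@U.T)])@U.T
t=cc-Rm@mc
print("board o",t,"x-yaw",np.arctan2(Rm[1,0],Rm[0,0]),"res mm",(1e3*(C-(M@Rm.T+t))@Rm).round(1).tolist())
post=w("wrist",P(573,402),.044,s);print(post)
print("post in board",Rm.T@(post[:2]-t))
# consistency: project top-fit into wrist
for p in [(.6165,.083,.044)]: print(pix("wrist",p,s),P(573,402))
E
```

```text
board o [0.58073993 0.11572978] x-yaw -2.462277376897264 res mm [[2.7, 0.9], [-1.2, 0.6], [-1.1, -1.1], [-1.9, -0.9], [1.5, 0.5]]
[0.58176475 0.10552399 0.044     ]
post in board [0.00561459 0.00858399]
[335.52143437 341.49619117] (328.80555555555554, 316.30555555555554)
```

View pics/t1z.png

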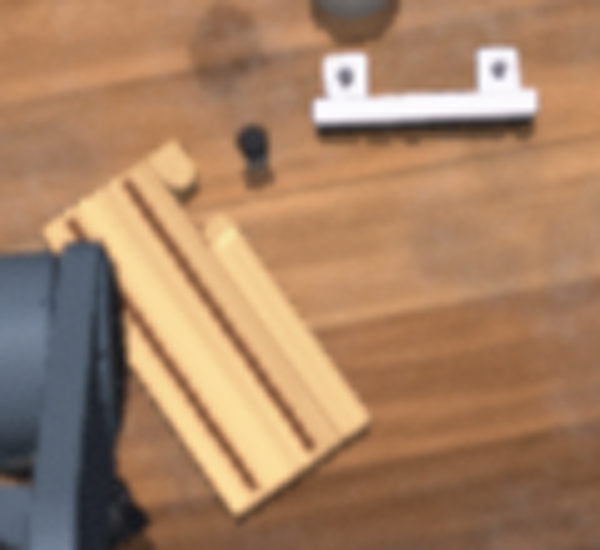

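```bash
python3 - <<'E'
from h import *
import pickle
s=pickle.load(open("s1.pkl","rb"))
P=lambda u,v:((u+.5)/3.6-.5+170,(v+.5)/3.6-.5+205)
for p in [(.6165,.083,0),(.6165,.083,.03),(.6165-.008*.77,.083+.008*.64,0)]: 
    q=pix("wrist",p,s); print(((q-[170,205])+.5)*3.6-.5)
print(w("wrist",P(575,388),0,s))
for p in [(.6165,.083,0),(.6165,.083,.044)]:
    q=pix("side",p);print("side",q)
im=cv2.imread("pics/side0.png");cv2.imwrite("pics/side0z.png",cv2.resize(im[165:260,190:320],None,fx=6,fy=6,interpolation=cv2.INTER_CUBIC))
E
```

```text
[570.35962784 406.85855828]
[588.19546662 463.75601433]
[568.59464719 389.91937869]
[0.61161144 0.09001527 0.        ]
side [229.59454682 215.01213807]
side [229.28448266 201.12603204]
```

View pics/side0z.png

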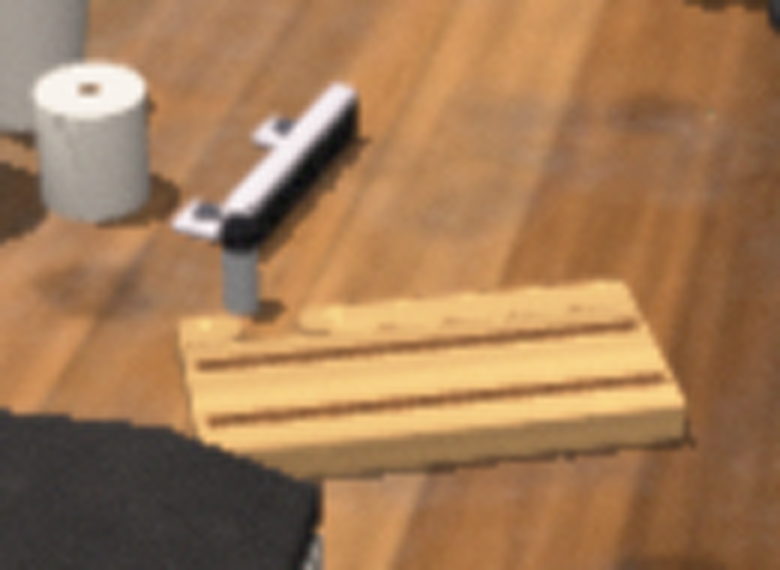

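Emit:
send_rows --plan '[{"linear":[0,1,0],"roll":0},{"linear":[0,1,0],"roll":0},{"linear":[0,1,0],"roll":0},{"linear":[0,1,0],"roll":0},{"linear":[0,0.4,0],"roll":0}]'

```text
t: 5.12
tcp_pos: [0.4361, 0.1648, 0.0161]
tool_rot: [0.638, -0.307, 0.306, -0.637]
force: [0.0, -0.4, -0.2]
finger_gap: 1.0
```

```bash
python3 - <<'E'
from h import *
st()
s=manip.sense(); im=manip.snapshot("wrist");cv2.imwrite("pics/w2.png",im)
im=manip.snapshot("side");cv2.imwrite("pics/s2.png",cv2.resize(im[150:300,170:370],None,fx=4,fy=4,interpolation=cv2.INTER_CUBIC))
E
```

```text
t 5.12 tcp [0.4361 0.1648 0.0161] zyaw 0.674 ydir [-0.002 -0.    -1.   ] F [ 0.  -0.4 -0.2] gap 1.00 q [ 0.12  0.74  1.98  0.    0.43 -0.55]
```

View pics/w2.png

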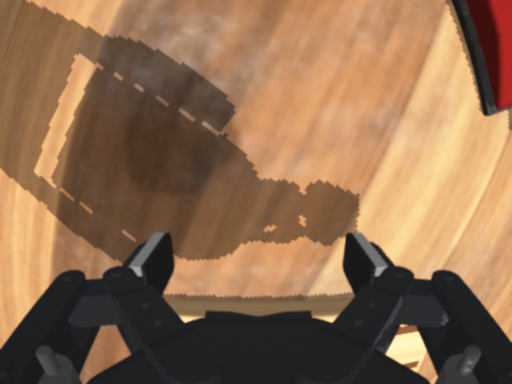

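View pics/s2.png

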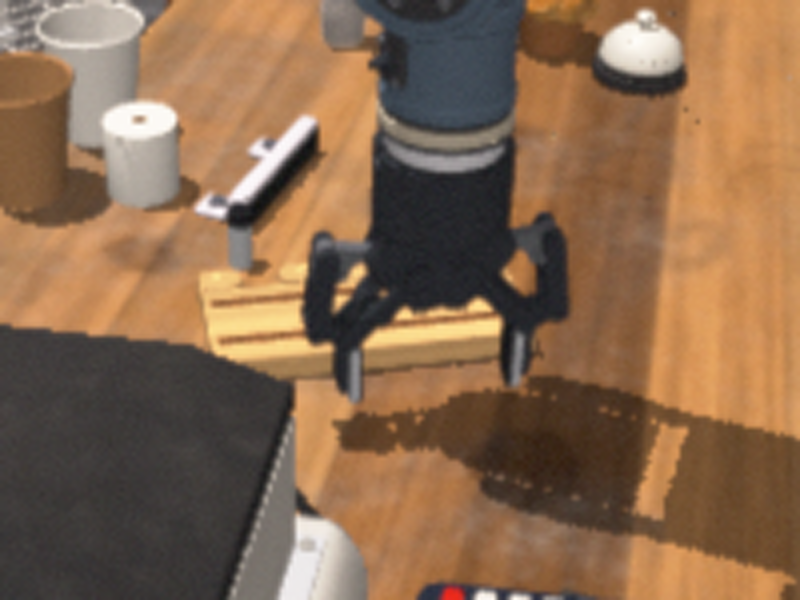

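```bash
python3 - <<'E'
from h import *
s,m,y=st()
for sg in(1,-1):
  for z in(0,.008,.016,.024):
    for dx in (-.011,.011):
      p=s["tcp_pos"]+sg*.0425*m[:,2]+dx*m[:,0]; p[2]=z
      print(sg,z,dx,(pix("side",p)-[170,150]+.5)*4-.5)
E
```

```text
t 5.22 tcp [0.4362 0.1648 0.0165] zyaw 0.675 ydir [-0.002 -0.    -1.   ] F [ 0.3 -0.9  0.1] gap 1.00 q [ 0.12  0.74  1.98  0.    0.43 -0.55]
1 0 -0.011 [361.42134387 434.40249746]
1 0 0.011 [354.26454896 410.02346427]
1 0.008 -0.011 [361.74173862 423.5277661 ]
1 0.008 0.011 [354.54449577 399.27007832]
1 0.016 -0.011 [362.06521486 412.54844412]
1 0.016 0.011 [354.82707647 388.41551901]
1 0.024 -0.011 [362.39181725 401.46301533]
1 0.024 0.011 [355.11232839 377.45835175]
-1 0 -0.011 [505.04805316 419.3255245 ]
-1 0 0.011 [494.94414131 395.62020049]
-1 0.008 -0.011 [506.04082821 408.5415542 ]
-1 0.008 0.011 [495.86911103 384.95697991]
-1 0.016 -0.011 [507.04300875 397.65541709]
-1 0.016 0.011 [496.802656   374.19490229]
-1 0.024 -0.011 [508.0547291  386.66565437]
-1 0.024 0.011 [497.74489602 363.3325865 ]
```

Emit:
send_rows --plan '[{"linear":[0,0.2,0],"roll":0},{"linear":[0,0.15,0],"roll":0},{"linear":[0,0.1,0],"roll":0},{"linear":[0,0.1,0],"roll":0},{"linear":[0,0,0],"roll":0}]'

```text
t: 5.85
tcp_pos: [0.4366, 0.1649, 0.0007]
tool_rot: [0.637, -0.306, 0.306, -0.637]
force: [0.0, -0.0, 0.1]
finger_gap: 1.001
```

```bash
cat > rel.py <<'E'
from h import *
s,m,y=st()
yaw=y-np.pi
ex=-m[:2,2];ey=m[:2,0]
post=np.array([.6163,.083]); ry=-1.4734
d=post-s["tcp_pos"][:2]
print("post in tool: x(ey) %.4f  along board x %.4f"%(d@ey,d@ex),"angle to square %.3f"%(ry-yaw), "F ey %.1f ex %.1f"%(s["force"][:2]@ey,s["force"][:2]@ex))
E
python3 rel.py
```

```text
t 5.85 tcp [0.4366 0.1649 0.0007] zyaw 0.675 ydir [-0. -0. -1.] F [ 0.  -0.   0.1] gap 1.00 q [ 0.12  0.77  1.98 -0.    0.39 -0.55]
post in tool: x(ey) 0.1763  along board x -0.0891 angle to square 0.993 F ey 0.1 ex -0.0
```

Emit:
send_rows --plan '[{"linear":[0.3,0,0],"roll":0},{"linear":[0.3,0,0],"roll":0},{"linear":[0.2,0,0],"roll":0},{"linear":[0.1,0,0],"roll":0},{"linear":[0.1,0,0],"roll":0}]'

```text
t: 6.48
tcp_pos: [0.4554, 0.1413, 0.0008]
tool_rot: [0.637, -0.306, 0.306, -0.637]
force: [-0.4, 0.6, 0.5]
finger_gap: 0.999
```

```bash
python3 rel.py
```

```text
t 6.47 tcp [0.4554 0.1413 0.0008] zyaw 0.675 ydir [-0.  0. -1.] F [-0.4  0.6  0.5] gap 1.00 q [ 0.07  0.78  1.95  0.    0.41 -0.61]
post in tool: x(ey) 0.1460  along board x -0.0892 angle to square 0.993 F ey -0.7 ex -0.1
```

Emit:
send_rows --plan '[{"linear":[0.1,0,0],"roll":0},{"linear":[0.1,0,0],"roll":0},{"linear":[0.1,0,0.01],"roll":0},{"linear":[0.1,0,0.02],"roll":0},{"linear":[0.1,0,0.02],"roll":0}]'

```text
t: 7.1
tcp_pos: [0.4655, 0.1307, 0.0008]
tool_rot: [0.638, -0.306, 0.306, -0.637]
force: [-2.4, 0.7, 1.5]
finger_gap: 1.0
```

```bash
python3 - <<'E'
exec(open("rel.py").read())
im=manip.snapshot("top");cv2.imwrite("pics/t3.png",cv2.resize(im[160:270,185:305],None,fx=5,fy=5,interpolation=cv2.INTER_CUBIC))
im=manip.snapshot("side");cv2.imwrite("pics/s3.png",cv2.resize(im[150:270,190:350],None,fx=5,fy=5,interpolation=cv2.INTER_CUBIC))
E
```

```text
t 7.10 tcp [0.4655 0.1307 0.0008] zyaw 0.675 ydir [-0.001 -0.    -1.   ] F [-2.4  0.7  1.5] gap 1.00 q [ 0.04  0.78  1.94  0.    0.43 -0.63]
post in tool: x(ey) 0.1315  along board x -0.0879 angle to square 0.993 F ey -2.0 ex 1.4
```

View pics/t3.png

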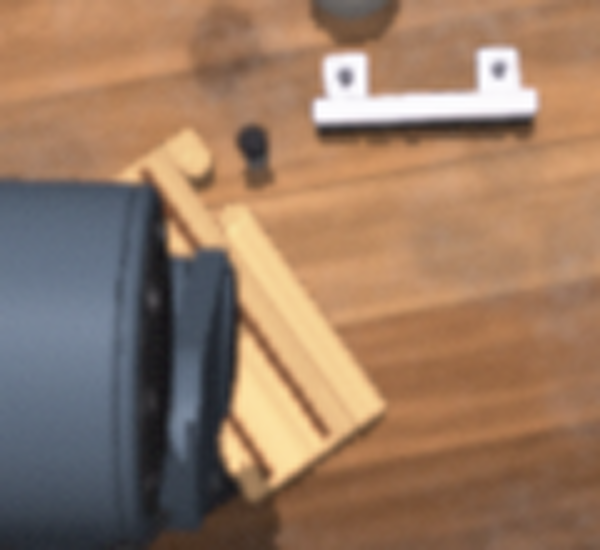

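View pics/s3.png

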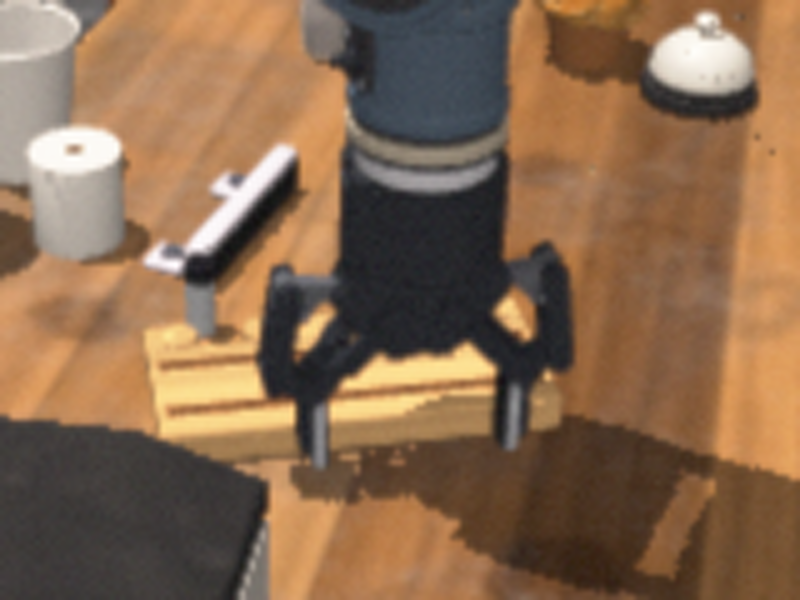

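```bash
cat > ad.py <<'E'
from h import *
P=lambda u,v:((u+.5)/5-.5+185,(v+.5)/5-.5+160)
def ad(a,d):
    A=w("top",P(*a),.02)[:2];D=w("top",P(*d),.02)[:2]
    e=(D-A)/np.linalg.norm(D-A);n=np.array([-e[1],e[0]])
    o=(A+D)/2-.06*e-.01*n
    yaw=np.arctan2(e[1],e[0]); post=np.array([.6163,.083])
    print("len %.4f o"%np.linalg.norm(D-A),o.round(4),"yaw %.3f"%yaw,"post in board",np.round([(post-o)@e,(post-o)@n],4),"from square %.3f"%(-1.4734-yaw))
E
python3 -c "
from ad import *
ad((172,140),(370,422));ad((193,128),(384,406))"
```

```text
len 0.1993 o [0.5804 0.1143] yaw -2.464 post in board [-0.0084  0.0469] from square 0.991
len 0.1954 o [0.5896 0.1043] yaw -2.476 post in board [-0.0078  0.0332] from square 1.003
```

Emit:
send_rows --plan '[{"linear":[0.1,0,0.03],"roll":0},{"linear":[0.1,0,0.03],"roll":0},{"linear":[0.1,0,0.03],"roll":0},{"linear":[0.1,0,0.03],"roll":0},{"linear":[0.1,0,0.03],"roll":0}]'

```text
t: 7.82
tcp_pos: [0.4791, 0.1217, 0.0008]
tool_rot: [-0.637, 0.306, -0.306, 0.637]
force: [-2.2, 1.2, -1.2]
finger_gap: 0.999
```

```bash
python3 - <<'E'
exec(open("rel.py").read())
im=manip.snapshot("top");cv2.imwrite("pics/t4.png",cv2.resize(im[160:270,185:305],None,fx=5,fy=5,interpolation=cv2.INTER_CUBIC))
E
```

```text
t 7.83 tcp [0.4791 0.1217 0.0008] zyaw 0.675 ydir [ 0.  0. -1.] F [-2.2  1.2 -1.2] gap 1.00 q [ 0.02  0.78  1.91 -0.    0.45 -0.65]
post in tool: x(ey) 0.1159  along board x -0.0829 angle to square 0.993 F ey -2.3 ex 0.9
```

View pics/t4.png

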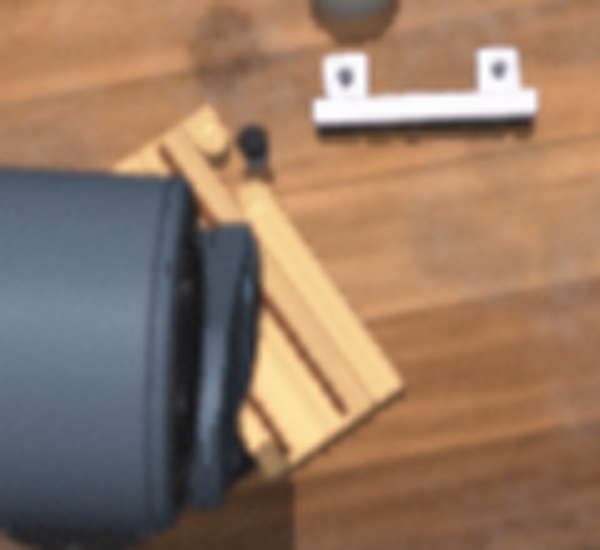

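```bash
python3 -c "
from ad import *
ad((208,104),(404,384))"
```

```text
len 0.1985 o [0.6033 0.0956] yaw -2.469 post in board [-0.0023  0.0179] from square 0.996
```

Emit:
send_rows --plan '[{"linear":[0.1,0,0.02],"roll":0},{"linear":[0.1,0,0.02],"roll":0},{"linear":[0.1,0,0.02],"roll":0},{"linear":[0.1,0,0.01],"roll":0},{"linear":[0.1,0,0.01],"roll":0}]'

```text
t: 8.5
tcp_pos: [0.4902, 0.1115, 0.0009]
tool_rot: [-0.637, 0.306, -0.306, 0.637]
force: [-1.3, 0.8, 0.5]
finger_gap: 0.997
```

```bash
python3 - <<'E'
exec(open("rel.py").read())
im=manip.snapshot("top");cv2.imwrite("pics/t5.png",cv2.resize(im[160:270,185:305],None,fx=5,fy=5,interpolation=cv2.INTER_CUBIC))
E
```

```text
t 8.50 tcp [0.4902 0.1115 0.0009] zyaw 0.675 ydir [ 0.  0. -1.] F [-1.3  0.8  0.5] gap 1.00 q [ 0.    0.78  1.89  0.    0.47 -0.67]
post in tool: x(ey) 0.1011  along board x -0.0806 angle to square 0.993 F ey -1.5 ex 0.5
```

View pics/t5.png

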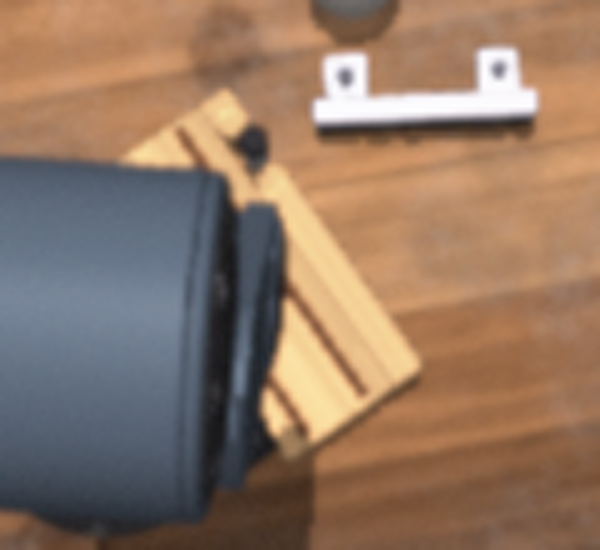

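```bash
python3 -c "
from ad import *
ad((225,88),(422,368))"
```

```text
len 0.1992 o [0.6133 0.0862] yaw -2.469 post in board [-0.0004  0.0044] from square 0.995
```

Emit:
send_rows --plan '[{"linear":[0.07,0,0],"roll":0},{"linear":[0.05,0,0],"roll":0},{"linear":[0.04,0,0],"roll":0},{"linear":[0.03,0,0],"roll":0},{"linear":[0,0,0],"roll":0}]'

```text
t: 9.18
tcp_pos: [0.4923, 0.1078, 0.0009]
tool_rot: [0.638, -0.307, 0.305, -0.637]
force: [-2.6, 4.9, 2.5]
finger_gap: 0.996
```

```bash
python3 rel.py
```

```text
t 9.18 tcp [0.4923 0.1078 0.0009] zyaw 0.676 ydir [-0.002  0.    -1.   ] F [-2.6  4.9  2.5] gap 1.00 q [-0.01  0.78  1.88  0.    0.48 -0.68]
post in tool: x(ey) 0.0970  along board x -0.0812 angle to square 0.992 F ey -5.4 ex -1.0
```

Emit:
send_rows --plan '[{"linear":[0.03,0,0],"roll":0},{"linear":[0.03,0,0],"roll":0},{"linear":[0,0,0],"roll":0},{"linear":[0,0,0],"roll":0},{"linear":[0,0,0],"roll":0}]'

```text
t: 9.8
tcp_pos: [0.4919, 0.1069, 0.001]
tool_rot: [0.638, -0.307, 0.304, -0.637]
force: [-5.5, 6.7, 5.8]
finger_gap: 1.003
```

```bash
python3 - <<'E'
exec(open("rel.py").read())
im=manip.snapshot("top");cv2.imwrite("pics/t6.png",cv2.resize(im[160:270,185:305],None,fx=5,fy=5,interpolation=cv2.INTER_CUBIC))
im=manip.snapshot("side");cv2.imwrite("pics/s6.png",cv2.resize(im[150:270,190:350],None,fx=5,fy=5,interpolation=cv2.INTER_CUBIC))
E
```

```text
t 9.80 tcp [0.4919 0.1069 0.001 ] zyaw 0.677 ydir [-0.005  0.001 -1.   ] F [-5.5  6.7  5.8] gap 1.00 q [-0.01  0.78  1.88  0.    0.48 -0.69]
post in tool: x(ey) 0.0966  along board x -0.0819 angle to square 0.991 F ey -8.7 ex 0.1
```

View pics/t6.png

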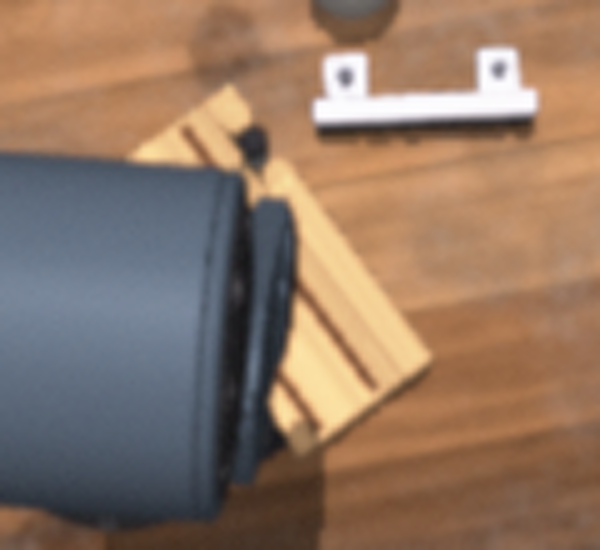

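View pics/s6.png

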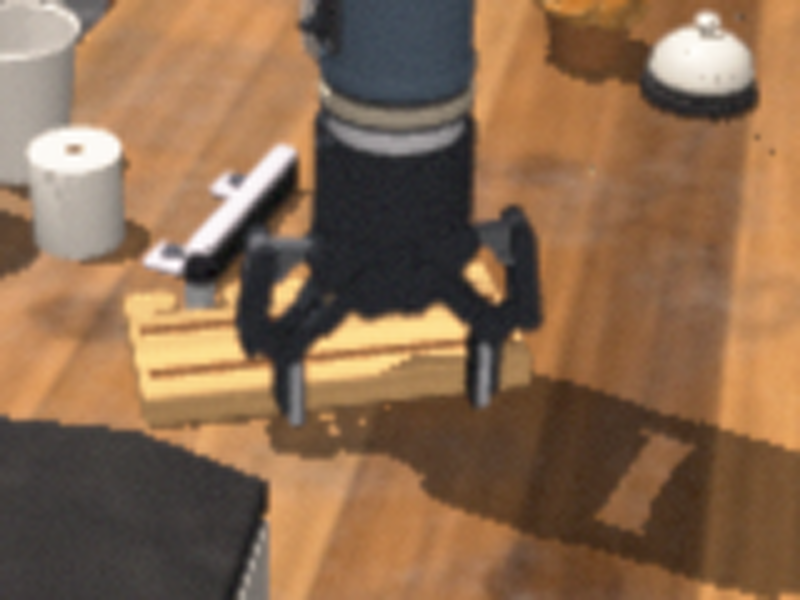

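Emit:
send_rows --plan '[{"linear":[0.14,0,-0.165],"roll":-0.5},{"linear":[0.14,0,-0.165],"roll":-0.5},{"linear":[0.14,0,-0.165],"roll":-0.5},{"linear":[0.14,0,-0.165],"roll":-0.5},{"linear":[0.14,0,-0.165],"roll":-0.5}]'

```text
t: 10.52
tcp_pos: [0.4911, 0.0738, 0.0009]
tool_rot: [0.672, -0.22, 0.219, -0.672]
force: [-1.8, 3.7, 1.3]
finger_gap: 0.997
```

```bash
python3 - <<'E'
exec(open("rel.py").read())
im=manip.snapshot("top");cv2.imwrite("pics/t7.png",cv2.resize(im[160:270,185:305],None,fx=5,fy=5,interpolation=cv2.INTER_CUBIC))
E
```

```text
t 10.53 tcp [0.4911 0.0738 0.0009] zyaw 0.940 ydir [-0.001  0.    -1.   ] F [-1.8  3.7  1.3] gap 1.00 q [-0.08  0.78  1.9   0.    0.46 -1.02]
post in tool: x(ey) 0.0956  along board x -0.0813 angle to square 0.728 F ey -3.6 ex -1.9
```

View pics/t7.png

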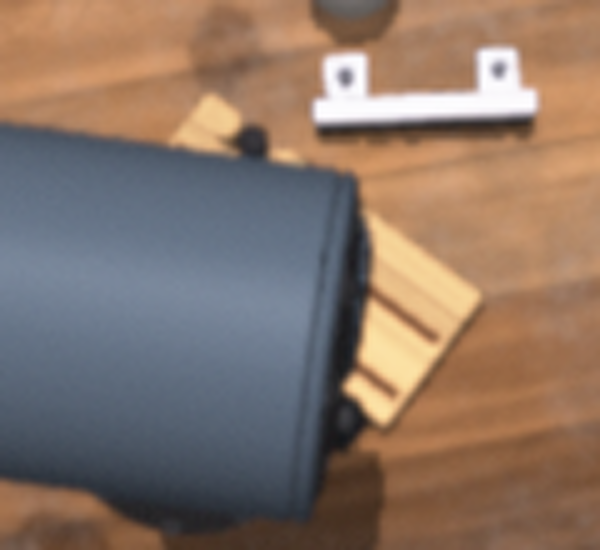

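```bash
python3 -c "
from ad import *
ad((231,84),(433,357));ad((212,93),(483,297))"
```

```text
len 0.1976 o [0.6169 0.0825] yaw -2.446 post in board [ 0.0001 -0.0007] from square 0.972
len 0.1970 o [0.6173 0.0839] yaw -2.160 post in board [ 0.0013 -0.0003] from square 0.686
```

Emit:
send_rows --plan '[{"linear":[0.14,0,-0.165],"roll":-0.5},{"linear":[0.14,0,-0.165],"roll":-0.5},{"linear":[0.14,0,-0.165],"roll":-0.5},{"linear":[0.14,0,-0.165],"roll":-0.5},{"linear":[0.14,0,-0.165],"roll":-0.5}]'

```text
t: 11.2
tcp_pos: [0.4973, 0.0416, 0.0007]
tool_rot: [0.695, -0.131, 0.13, -0.695]
force: [-2.5, 1.8, 0.6]
finger_gap: 1.001
```

```bash
python3 - <<'E'
exec(open("rel.py").read())
im=manip.snapshot("top");cv2.imwrite("pics/t8.png",cv2.resize(im[160:270,185:305],None,fx=5,fy=5,interpolation=cv2.INTER_CUBIC))
E
```

```text
t 11.20 tcp [0.4973 0.0416 0.0007] zyaw 1.200 ydir [-0.001  0.    -1.   ] F [-2.5  1.8  0.6] gap 1.00 q [-0.14  0.78  1.9  -0.    0.46 -1.34]
post in tool: x(ey) 0.0959  along board x -0.0817 angle to square 0.468 F ey -2.9 ex -0.8
```

View pics/t8.png

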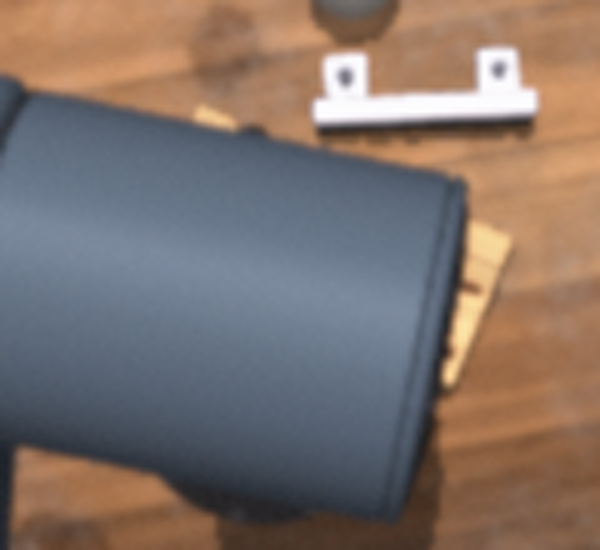

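Emit:
send_rows --plan '[{"linear":[0.14,0,-0.165],"roll":-0.5},{"linear":[0.14,0,-0.165],"roll":-0.5},{"linear":[0.14,0,-0.165],"roll":-0.5},{"linear":[0.14,0,-0.165],"roll":-0.5},{"linear":[0,0,0],"roll":0}]'

```text
t: 11.88
tcp_pos: [0.5079, 0.0174, 0.0007]
tool_rot: [0.705, -0.058, 0.058, -0.705]
force: [-1.5, -1.5, 0.3]
finger_gap: 0.999
```

```bash
python3 - <<'E'
exec(open("rel.py").read())
from ad import ad
ad((198,106),(513,238))
im=manip.snapshot("top");cv2.imwrite("pics/t9.png",cv2.resize(im[160:270,185:305],None,fx=5,fy=5,interpolation=cv2.INTER_CUBIC))
im=manip.snapshot("side");cv2.imwrite("pics/s9.png",cv2.resize(im[150:270,190:350],None,fx=5,fy=5,interpolation=cv2.INTER_CUBIC))
E
```

```text
t 11.88 tcp [0.5079 0.0174 0.0007] zyaw 1.407 ydir [-0. -0. -1.] F [-1.5 -1.5  0.3] gap 1.00 q [-0.19  0.79  1.87 -0.    0.48 -1.59]
post in tool: x(ey) 0.0962  along board x -0.0824 angle to square 0.262 F ey -1.2 ex 1.8
len 0.1979 o [0.6163 0.0845] yaw -1.910 post in board [0.0014 0.0005] from square 0.437
```

View pics/t9.png

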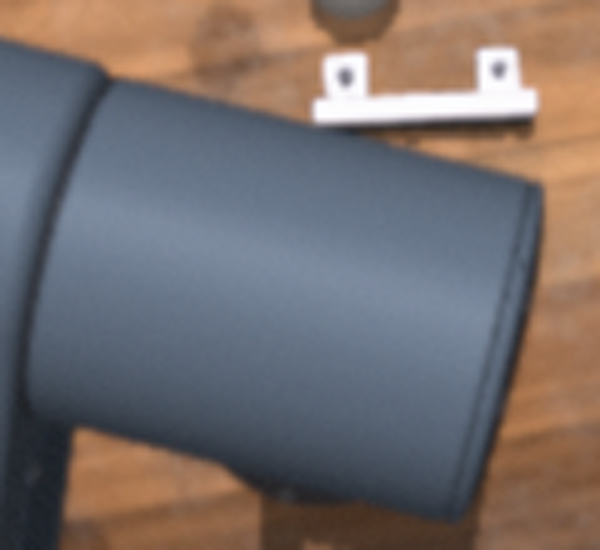

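View pics/s9.png

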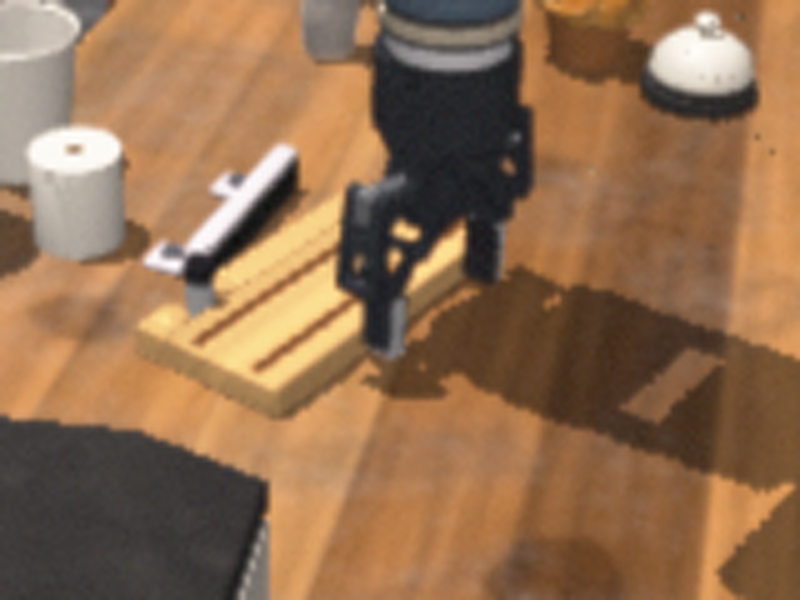

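Emit:
send_rows --plan '[{"linear":[0.15,0,-0.165],"roll":-0.5},{"linear":[0.15,0,-0.165],"roll":-0.5},{"linear":[0.15,0,-0.165],"roll":-0.5},{"linear":[0,0,0],"roll":0},{"linear":[0,0,0],"roll":0}]'

```text
t: 12.6
tcp_pos: [0.5199, 0.0017, 0.0008]
tool_rot: [0.707, -0.002, 0.003, -0.707]
force: [-1.1, -0.2, -0.3]
finger_gap: 1.0
```

```bash
python3 - <<'E'
exec(open("rel.py").read())
print(s["ft_torque"])
im=manip.snapshot("side");cv2.imwrite("pics/s10.png",cv2.resize(im[150:270,190:350],None,fx=5,fy=5,interpolation=cv2.INTER_CUBIC))
E
```

```text
t 12.60 tcp [0.5199 0.0017 0.0008] zyaw 1.564 ydir [ 0.001 -0.    -1.   ] F [-1.1 -0.2 -0.3] gap 1.00 q [-0.21  0.79  1.85  0.    0.5  -1.78]
post in tool: x(ey) 0.0958  along board x -0.0819 angle to square 0.104 F ey -1.1 ex 0.2
[-0.12699497  0.17957857  0.09285072]
```

View pics/s10.png

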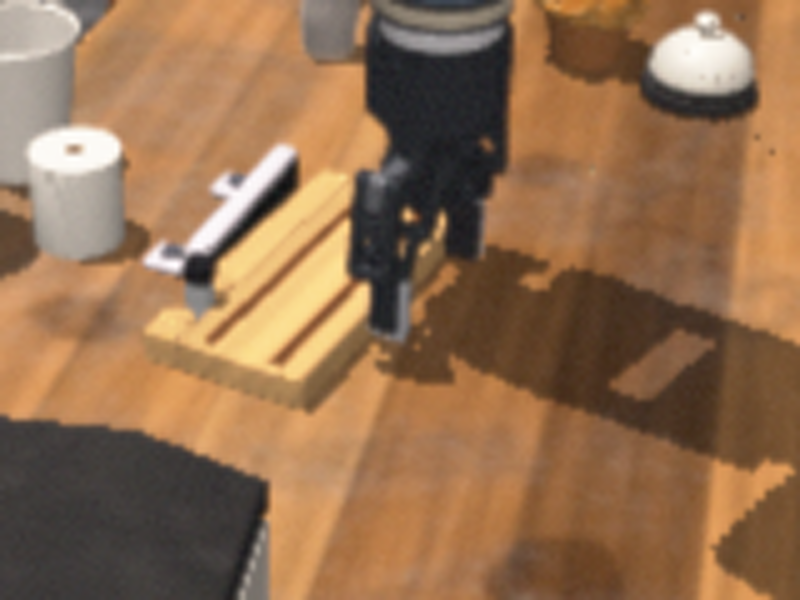

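Emit:
send_rows --plan '[{"linear":[0.1,0,-0.11],"roll":-0.33},{"linear":[0.1,0,-0.11],"roll":-0.33},{"linear":[0.05,0,-0.05],"roll":-0.17},{"linear":[0.05,0,0],"roll":0},{"linear":[0,0,0],"roll":0}]'

```text
t: 13.28
tcp_pos: [0.5264, -0.0059, 0.0007]
tool_rot: [-0.706, -0.027, 0.031, 0.707]
force: [-5.2, -2.0, 2.9]
finger_gap: 0.997
```

```bash
python3 - <<'E'
exec(open("rel.py").read())
print(s["ft_torque"])
im=manip.snapshot("side");cv2.imwrite("pics/s11.png",cv2.resize(im[150:270,190:350],None,fx=5,fy=5,interpolation=cv2.INTER_CUBIC))
E
```

```text
t 13.28 tcp [ 0.5264 -0.0059  0.0007] zyaw 1.653 ydir [-0.005  0.    -1.   ] F [-5.2 -2.   2.9] gap 1.00 q [-0.22  0.8   1.82 -0.    0.53 -1.87]
post in tool: x(ey) 0.0969  along board x -0.0813 angle to square 0.015 F ey -5.4 ex 1.6
[-0.27262455  0.85758726  0.10811327]
```

View pics/s11.png

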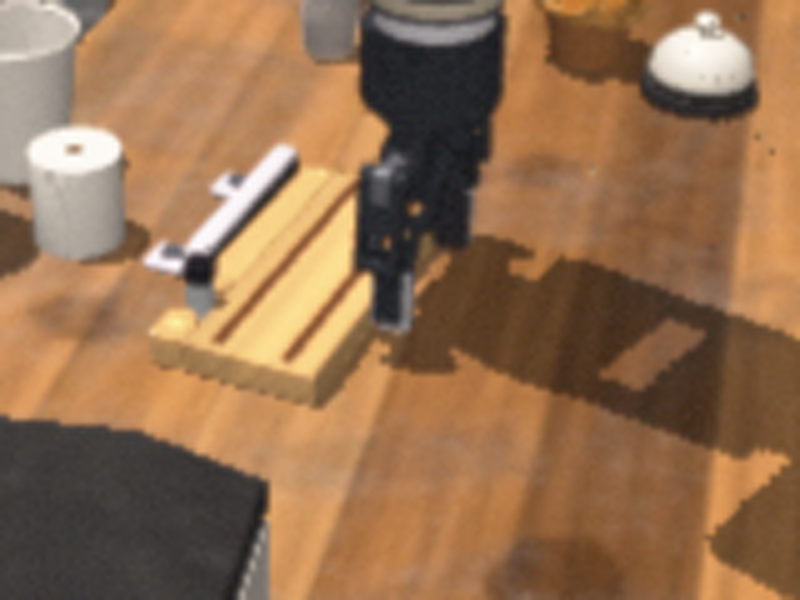

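Emit:
send_rows --plan '[{"linear":[0.05,0,-0.03],"roll":-0.1},{"linear":[0.05,0,-0.03],"roll":-0.1},{"linear":[0.04,0,0],"roll":0},{"linear":[0,0,0],"roll":0},{"linear":[0,0,0],"roll":0}]'

```text
t: 13.95
tcp_pos: [0.5273, -0.0071, 0.0007]
tool_rot: [-0.705, -0.032, 0.04, 0.707]
force: [-11.5, -4.4, 7.1]
finger_gap: 1.005
```

```bash
python3 - <<'E'
exec(open("rel.py").read())
print(s["ft_torque"])
im=manip.snapshot("side");cv2.imwrite("pics/s12.png",cv2.resize(im[165:240,200:290],None,fx=8,fy=8,interpolation=cv2.INTER_CUBIC))
im=manip.snapshot("wrist");cv2.imwrite("pics/w12.png",im)
E
```

```text
t 13.95 tcp [ 0.5273 -0.0071  0.0007] zyaw 1.673 ydir [-0.012  0.001 -1.   ] F [-11.5  -4.4   7.1] gap 1.01 q [-0.22  0.8   1.82 -0.    0.54 -1.9 ]
post in tool: x(ey) 0.0977  along board x -0.0806 angle to square -0.005 F ey -11.9 ex 3.2
[-0.74084758  1.4906324  -0.14690372]
```

View pics/s12.png

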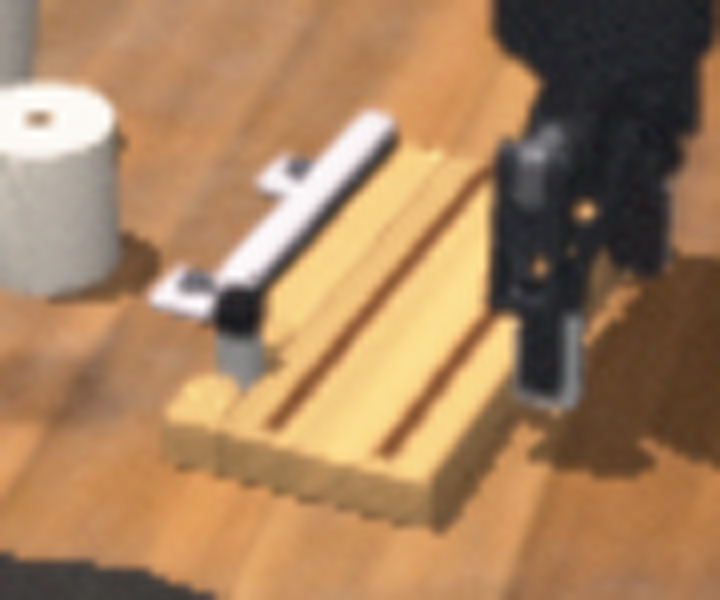

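View pics/w12.png

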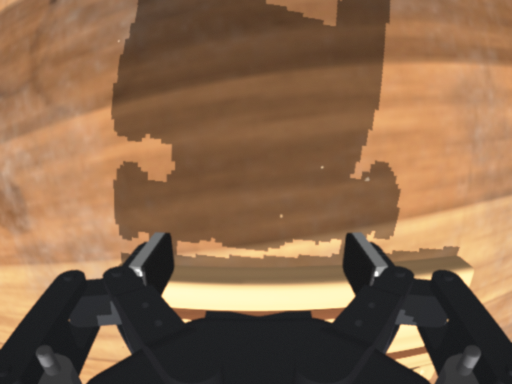

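```bash
cat > ov.py <<'E'
from h import *
import sys
def ov(im,o,yaw,crop,fx,name):
    e=np.array([np.cos(yaw),np.sin(yaw)]);n=np.array([-e[1],e[0]])
    x0,y0,x1,y1=crop
    big=cv2.resize(im[y0:y1,x0:x1],None,fx=fx,fy=fx,interpolation=cv2.INTER_CUBIC)
    def P(p): return tuple(int(round(v)) for v in ((pix("side",p)-[x0,y0]+.5)*fx-.5))
    pts=[(-.04,.01),(-.04,-.085),(.16,-.085),(.16,.01)]
    q=[P(np.r_[o+a*e+b*n,.02]) for a,b in pts]
    for i in range(4): cv2.line(big,q[i],q[(i+1)%4],(255,0,0),1)
    q=[P(np.r_[o+a*e+b*n,.0]) for a,b in pts]
    for i in range(2): cv2.line(big,q[i],q[(i+1)%4],(255,0,255),1)
    # rail front top
    post=np.array([.6163,.083]);ry=-1.4734
    f=np.array([np.cos(ry),np.sin(ry)]);g=np.array([-f[1],f[0]])
    for z in(.028,):
        cv2.line(big,P(np.r_[post+.025*f+.01*g,z]),P(np.r_[post+.155*f+.01*g,z]),(0,255,0),1)
    cv2.imwrite(name,big)
E
python3 - <<'E'
from ov import *
# s12 was cropped; retake
im=manip.snapshot("side"); cv2.imwrite("pics/side13.png",im)
ov(im,np.array([.6163,.083]),-1.4734,(200,165,290,240),8,"pics/o13.png")
exec(open("rel.py").read())
E
```

```text
t 14.10 tcp [ 0.5274 -0.0071  0.0007] zyaw 1.673 ydir [-0.012  0.001 -1.   ] F [-10.1  -4.6   7.6] gap 1.00 q [-0.22  0.8   1.82 -0.    0.54 -1.9 ]
post in tool: x(ey) 0.0977  along board x -0.0806 angle to square -0.005 F ey -10.5 ex 3.6
```

View pics/o13.png

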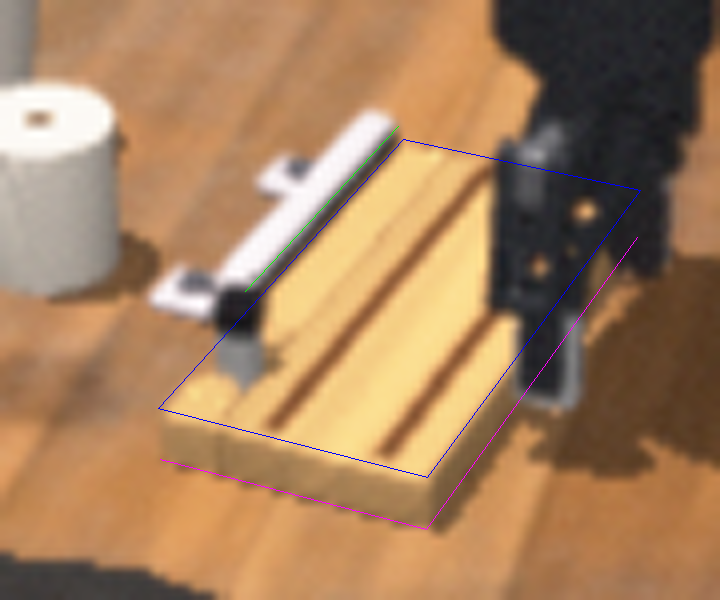

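Emit:
send_rows --plan '[{"linear":[0,0,-0.05],"roll":0},{"linear":[0,0,-0.05],"roll":0},{"linear":[0,0,-0.05],"roll":0},{"linear":[0,0,-0.05],"roll":0},{"linear":[0,0,0],"roll":0}]'

```text
t: 14.72
tcp_pos: [0.5279, -0.0115, 0.0001]
tool_rot: [-0.705, -0.033, 0.041, 0.707]
force: [-7.9, 3.1, 3.1]
finger_gap: 0.998
```

```bash
python3 - <<'E'
from ov import *
exec(open("rel.py").read())
print(s["ft_torque"])
im=manip.snapshot("side"); cv2.imwrite("pics/side14.png",im)
ov(im,np.array([.6163,.083]),-1.4734,(200,165,290,240),8,"pics/o14.png")
E
```

```text
t 14.72 tcp [ 5.279e-01 -1.150e-02  1.000e-04] zyaw 1.675 ydir [-0.012  0.003 -1.   ] F [-7.9  3.1  3.1] gap 1.00 q [-0.23  0.8   1.82 -0.    0.54 -1.91]
post in tool: x(ey) 0.0978  along board x -0.0847 angle to square -0.007 F ey -7.5 ex -3.9
[0.61976588 1.27956629 0.41552613]
```

View pics/o14.png

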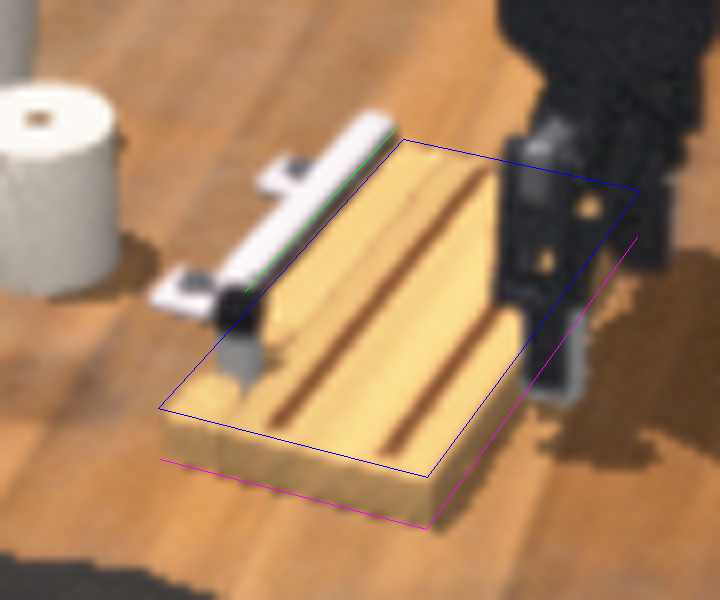

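Emit:
send_rows --plan '[{"linear":[0.05,0,0],"roll":0},{"linear":[0.05,0,0],"roll":0},{"linear":[0.05,0,0],"roll":0},{"linear":[0,0,0],"roll":0},{"linear":[0,0,0],"roll":0}]'

```text
t: 15.4
tcp_pos: [0.528, -0.0113, 0.0]
tool_rot: [-0.705, -0.03, 0.046, 0.707]
force: [-15.7, -2.1, 8.0]
finger_gap: 1.0
```

```bash
python3 - <<'E'
from ov import *
exec(open("rel.py").read())
print(s["ft_torque"])
E
```

```text
t 15.40 tcp [ 0.528  -0.0113  0.    ] zyaw 1.678 ydir [-0.022  0.003 -1.   ] F [-15.7  -2.1   8. ] gap 1.00 q [-0.23  0.8   1.81 -0.    0.56 -1.91]
post in tool: x(ey) 0.0979  along board x -0.0843 angle to square -0.010 F ey -15.8 ex 0.4
[0.01458708 2.295023   0.69369535]
```

Emit:
send_rows --plan '[{"linear":[0,0,0],"roll":0},{"linear":[-0.1,0,0],"roll":0},{"linear":[-0.2,0,0],"roll":0},{"linear":[-0.5,0,0],"roll":0},{"linear":[-0.7,0,0],"roll":0}]'

```text
t: 16.02
tcp_pos: [0.4959, -0.0183, 0.0011]
tool_rot: [0.707, 0.038, -0.034, -0.706]
force: [-0.2, 0.7, 0.5]
finger_gap: 1.0
```

Emit:
send_rows --plan '[{"linear":[-0.5,-0.5,0],"roll":0},{"linear":[-0.3,-1,0],"roll":0},{"linear":[0,-1,0],"roll":0},{"linear":[0,-1,0],"roll":0},{"linear":[0,-1,0],"roll":0}]'

```text
t: 16.65
tcp_pos: [0.4706, -0.0205, 0.1381]
tool_rot: [0.707, 0.037, -0.035, -0.706]
force: [0.4, 0.2, 0.4]
finger_gap: 0.997
```

```bash
python3 - <<'E'
from ov import *
exec(open("rel.py").read())
im=manip.snapshot("top");cv2.imwrite("pics/top15.png",im);cv2.imwrite("pics/t15.png",cv2.resize(im[160:270,185:305],None,fx=5,fy=5,interpolation=cv2.INTER_CUBIC))
import pickle
s=manip.sense();pickle.dump(s,open("s15.pkl","wb"));im=manip.snapshot("wrist");cv2.imwrite("pics/w15.png",im)
im=manip.snapshot("side"); cv2.imwrite("pics/side15.png",im)
ov(im,np.array([.6163,.083]),-1.4734,(200,165,290,240),8,"pics/o15.png")
E
```

```text
t 16.65 tcp [ 0.4706 -0.0205  0.1381] zyaw 1.673 ydir [ 0.004 -0.001 -1.   ] F [0.4 0.2 0.4] gap 1.00 q [-0.28  0.49  1.91  0.    0.74 -1.95]
post in tool: x(ey) 0.1554  along board x -0.0881 angle to square -0.005 F ey 0.4 ex -0.2
```

View pics/t15.png

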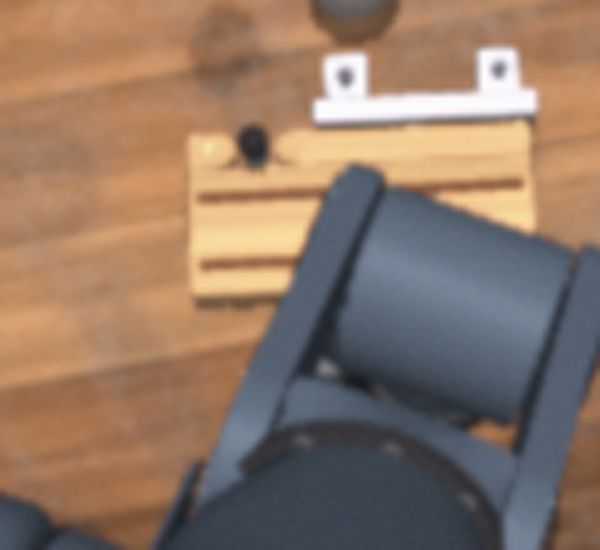

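View pics/w15.png

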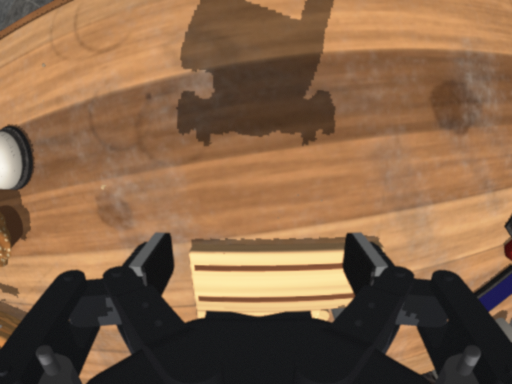

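View pics/o15.png

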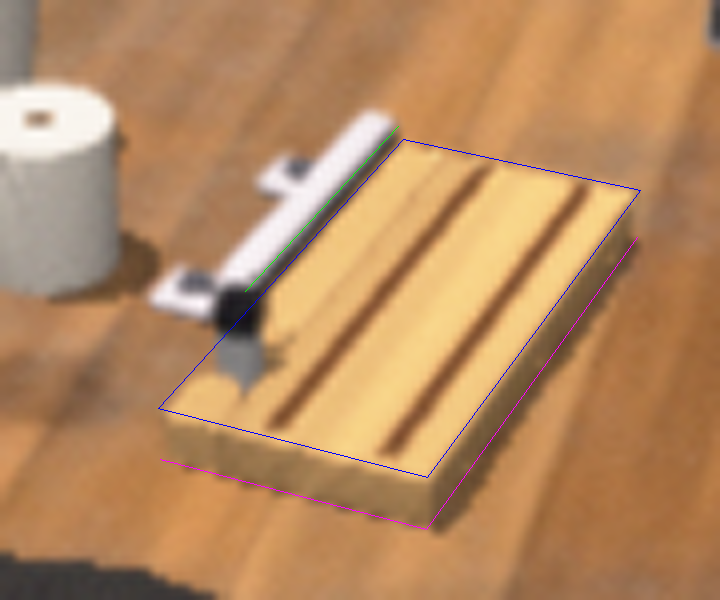

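```bash
python3 - <<'E'
from ad import *
ad((190,134),(529,121))
im=cv2.imread("pics/top15.png")
cv2.imwrite("pics/t15z.png",cv2.resize(im[172:205,218:296],None,fx=10,fy=10,interpolation=cv2.INTER_CUBIC))
E
```

```text
len 0.1968 o [0.6158 0.082 ] yaw -1.466 post in board [-0.001   0.0006] from square -0.007
```

View pics/t15z.png

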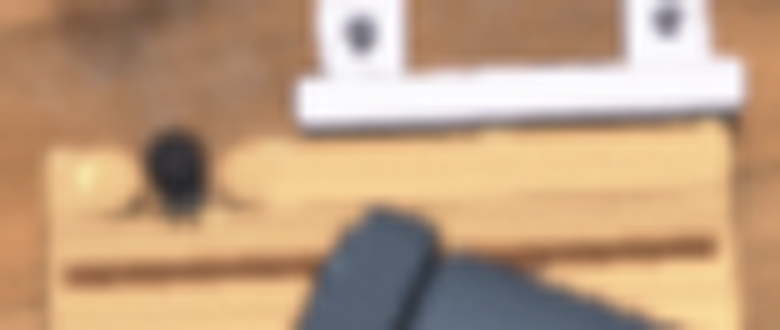

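```bash
python3 - <<'E'
from h import *
st(); print(manip.sign_off())
E
```

```text
t 16.80 tcp [ 0.4716 -0.0207  0.1381] zyaw 1.673 ydir [ 0.007 -0.002 -1.   ] F [-0.2  0.1  0. ] gap 1.00 q [-0.28  0.49  1.91  0.    0.73 -1.95]
the job is handed in; nothing more can be done
None
```

The board is squared up on the rail with the post in its notch, and I handed the job in at 16.8 s. No verdict came back.

**What I did:** I pushed the plain edge with both open fingers until the notch seated on the post, at about 0.97 rad from square. I then swung the board round the post, with a short stop near 0.26 rad. When I eased it along the edge towards its far end, it came flush. I pressed it against the rail up to about 16 N by the wrist force, then backed off and lifted clear.

**Last checks:**
- **Position:** in the top picture the board's origin is about 1 mm from the post's axis, and it is within 0.01 rad of square.
- **Fit against the rail:** the notched edge showed no visible gap along the rail. In the side picture the board matches the predicted home outline to about 2 mm.
- **Release:** the fingers touch nothing, and the wrist force is back to about zero.
- **Bystanders:** I never brought the arm near them and they looked undisturbed in the pictures, but I did not measure their final positions.

**Not confirmed directly:** I could not measure the rail contact force itself. I inferred it because the force rose from 7.5 to 16 N without the tool moving, while the post still had clearance in the notch. No check failed; the wrist and top cameras disagreed by about 3.5 mm on the board's starting position, and I used roughly the average.

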